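# Put the pastry cutters away in the lidded pan

## Robot

A 6-joint arm with a two-finger parallel gripper is mounted at the origin on the work surface. World frame = base frame: x ahead of the robot, y to its left, z up, the work surface at z = 0. Lengths are in mm, angles in rad, forces in N, time in s.
With the tool pointing down it reaches from about 325 to 900 mm from the base axis. Payload 6.1 kg.
Tool frame: the origin (TCP) lies on the centre line of the jaws, within the pads' length; the fingertips stand 25 mm ahead of it and the grasp point (between the pads) lies 6 mm ahead of it; z points along the fingers, y is the line along which they close (so a half turn about z gives the same grasp; the last joint's range is limited). The gripper opens to 87 mm and grips with 3 to 60 N. Pads are 19 mm wide; open, the fingers measure 117 mm over their backs; the gripper's body (75 mm by 190 mm) begins 51 mm behind the grasp point.
Start: joints at [1.215, 0.22, 1.526, -0, 1.395, -0.126], TCP at [142.363, 608.563, 247.538] pointing down, gripper open.
Joint ranges: [-2.98, 2.98], [-0.91, 2.08], [0.09, 2.57], [-1.24, 4.39], [0.2, 2.65], [-2.68, 2.68]. Speed limits (rad/s): [2.57, 2.57, 3.01, 3.14, 3.14, 3.14].

## Interface

Orientations are given as [roll, pitch, yaw] about the fixed x, y, z axes, in that order (R = Rz(yaw) Ry(pitch) Rx(roll)).
In Python, from bench import ctrl gives the robot as it stands. Calls block until the motion is done:
- ctrl.move_pose(position, orientation): joint-space move of the TCP to a pose.
- ctrl.line_to(position, ori=None, v=150, threshold=None): straight line of the TCP; ori=None keeps the orientation; v is the mean speed in mm/s. With threshold (N) it stops when the force on the tool has changed by that much, and returns True; else False.
- ctrl.move_j(angles): joint-space move.
- ctrl.command_gripper(opening, f_grip=None): finger opening in mm; f_grip is the grip in N (None keeps the last); returns when the fingers have stopped.
- ctrl.pause(seconds).
- ctrl.ik(position, orientation): joint angles nearest the present ones, or None.
- ctrl.grab_frame(name): name is "scene" or "top" or "wrist"; returns a dict with "color" (480x640x3 uint8, red, green, blue), "fx", "fy", "cx", "cy" (pixels), "eye" and "orientation" of the camera in the world; the wrist camera has in their place "T_tool_cam" (4x4, takes a point from camera to tool coordinates, whose origin is the TCP and whose axes are the flange's). Camera axes: x right, y down, z forward; pixel columns grow to the right and rows downward; lengths in mm; the calibration is good to about 2 mm. A picture is of the moment at which its call begins: read the wrist's pose just before it. There is no depth.
A pose or a line that the arm cannot do raises ctrl.MotionError and nothing moves.
- ctrl.job_done(): hands the job in; it is judged then, once.
Readings, each from a call of its own:
- ctrl.read_clock(): time.
- ctrl.read_joint_positions(): joint angles.
- ctrl.read_joint_velocities(): joint speeds.
- ctrl.read_tau(): joint torques, N m.
- ctrl.read_ee_pos(): TCP position.
- ctrl.read_ee_rot(): TCP orientation.
- ctrl.read_force(): force on the tool from outside, world axes, zero at the start.
- ctrl.read_moment(): the same for the moment, N m.
- ctrl.read_gripper_width(): finger opening in mm.
- ctrl.read_grip_force(): force on a finger pad.
Only numpy, scipy, OpenCV 4.12 (cv2) and the standard library are available. Lean on these libraries where they do the work, as an engineer would, in place of code of your own. Each camera call takes 0.05 s, during which the arm holds its last target. There are 200 camera calls.

## Task

Put the clean round pastry cutters away: lift the lid off the steel pan by its knob and set it down flat on the middle of the white board, then take every round cutter off its peg and stand it upright on the pan's floor, and finally put the lid back on the pan so that it sits fully down all round. Leave the square cutter hanging on its peg and do not knock the jar over.

Things in the scene. Friction and masses are not known exactly. Their poses are not given: they have to be found in the camera images.
- cutter1_c (a point): Round pastry cutter, one of two or three alike, steel, 85 tall: closed 64 dia (67 at rim) body 35 tall, on it a fixed upright strap loop 44 wide (its y), 14 deep (its x), 50 tall, strap 5 thick (opening 34 x 45). Hangs upright, the peg through the loop. Point: on its axis half-way up, 42.5 above underside and below loop top. z up, x along the peg. 0.14 kg. mm. May be absent (None).
- cutter2_c (a point): Round pastry cutter, one of two or three alike, steel, 85 tall: closed 64 dia (67 at rim) body 35 tall, on it a fixed upright strap loop 44 wide (its y), 14 deep (its x), 50 tall, strap 5 thick (opening 34 x 45). Hangs upright, the peg through the loop. Point: on its axis half-way up, 42.5 above underside and below loop top. z up, x along the peg. 0.14 kg. mm. May be absent (None).
- cutter3_c (a point): Round pastry cutter, one of two or three alike, steel, 85 tall: closed 64 dia (67 at rim) body 35 tall, on it a fixed upright strap loop 44 wide (its y), 14 deep (its x), 50 tall, strap 5 thick (opening 34 x 45). Hangs upright, the peg through the loop. Point: on its axis half-way up, 42.5 above underside and below loop top. z up, x along the peg. 0.14 kg. mm. May be absent (None).
- square_cutter_c (a point): Square pastry cutter, the only one, steel, 85 tall: closed 58 square (61 at rim) body 35 tall, on it a fixed upright strap loop 44 wide (its y), 14 deep (its x), 50 tall, strap 5 thick (opening 34 x 45). Hangs upright, the peg through the loop. Point: on its axis half-way up, 42.5 above underside and below loop top. z up, x along the peg. mm. It stays hanging.
- rack: Fixed stand: dark wood base 120 x 360 x 12 mm, two posts, a steel bar 18 thick along y, 210 up, and 4 steel pegs 8 thick at y = -135, -45, 45, 135. Each runs level from the bar to rack -x at height 210, to x -65, then turns up 45 deg to x -80 (its top 229 up). Cutters hang about 40 in front of the bar. Origin: on the bench under the bar's middle; z up.
- pan: Fixed open rectangular steel pan, 270 mm along x, 150 along y, 102 tall, wall and floor 4 (inside 262 x 142, 98 deep). Origin: centre of its underside, on the bench; z up.
- lid_c (a point): The pan's loose steel lid, 276 mm (its x) by 156 (y), plate 4 thick; under it a step 252 x 132, 8 deep, drops into the pan's mouth with 5 play each side. On top a black bar knob 60 (x) by 20 (y), 38 tall. Point: on the centre line, 25 above the step's underside, 13 above the plate, 25 below the knob's top; 119 above the pan's origin when fully on. 0.45 kg.
- board: Fixed white plastic chopping board on the bench, 300 mm along x, 175 along y, 15 thick; the lid is set down on it. Origin: centre of its underside; z up.
- jar_c (a point): Closed amber glass jar, 60 mm diameter, 110 tall, a bystander between rack and robot; point at its centre, 55 up.
Mind the look-alikes: they are no part of the job. Leave any green or turquoise look-alike of the part that bears cutter2_c alone. What is shaped like the part that bears square_cutter_c but pink is not meant.

How it is judged (in metres and radians):
On the way, in this order (a step that is already met when the one before it is completed fails the run):
1. the lid lies flat on the white board, let go (horizontal distance between lid_c and board below 0.06 m and z of lid_c in the frame of board between 0.034 and 0.046 m and angle between lid_c's own z axis and vertical below 0.06 rad and contact force between the fingers and lid below 0.2 N), for 0.2 s.
2. every round cutter stands upright on the pan's floor, let go (x of cutter1_c in the frame of pan between -0.115 and 0.115 m and y of cutter1_c in the frame of pan between -0.055 and 0.055 m and z of cutter1_c in the frame of pan between 0.04 and 0.053 m and angle between each of cutter1_c, cutter2_c, cutter3_c's own z axis and vertical below 0.12 rad and contact force between the fingers and cutter1 below 0.2 N and x of cutter2_c in the frame of pan between -0.115 and 0.115 m and y of cutter2_c in the frame of pan between -0.055 and 0.055 m and z of cutter2_c in the frame of pan between 0.04 and 0.053 m and contact force between the fingers and cutter2 below 0.2 N and x of cutter3_c in the frame of pan between -0.115 and 0.115 m and y of cutter3_c in the frame of pan between -0.055 and 0.055 m and z of cutter3_c in the frame of pan between 0.04 and 0.053 m and contact force between the fingers and cutter3 below 0.2 N), for 0.2 s.
At the end, for the whole second after the job is handed in: Every round cutter stands upright (within 7 degrees) on the pan's floor, the lid sits fully down on the pan (step inside the mouth, level within 2 degrees, centred within 8 mm), the square cutter still hangs on its peg (within 50 mm of where it was), and all is at rest (all of step 2 and x of lid_c in the frame of pan between -0.008 and 0.008 m and y of lid_c in the frame of pan between -0.008 and 0.008 m and z of lid_c in the frame of pan between 0.114 and 0.1235 m and angle between the x axis of lid_c and the x axis of pan, either way round below 0.08 rad and angle between lid_c's own z axis and vertical below 0.04 rad and distance of square_cutter_c from where it was at the start of the episode below 0.05 m and height (world z) of square_cutter_c above 0.14 m and linear speed of each of cutter1, cutter2, cutter3, lid below 0.02 m/s); the robot touches nothing.
It fails at once if the jar is knocked over (angle between jar_c's own z axis and vertical above 0.6 rad).
Of cutter1, cutter2, cutter3 only 2 to 3 are there at a start; the rules pass over those that are not, and their reading is None.
At some moment in a run one of lid may be knocked a few centimetres aside while the robot is not near it.
It also fails if it takes over 208 s, if anything falls off the work surface, if the arm or the gripper's body presses on something with over 40 N, if the wrist force passes 120 N, or if a joint passes its speed limit or range.

## Working session

There is one attempt and no reset: what is moved stays moved. The work goes in short steps, each a Python script; the robot and the scene stay as the last script left them, time stands still between calls to the robot, and variables do not carry over. Pictures are saved under pics/ and viewed, at most 14 in all, crops included, and the job is handed in when it is done.

```bash
ls; mkdir -p pics; python3 - <<'E'
from bench import ctrl
import cv2
for n in ("scene","top"):
    f=ctrl.grab_frame(n); cv2.imwrite(f"pics/{n}0.png",f["color"][:,:,::-1])
    print(n,f["fx"],f["fy"],f["cx"],f["cy"],f["eye"],f["orientation"])
E
```

```text
pics
scene 474.68207680187146 474.68207680187146 329.7386159808741 237.81151944047767 [1377.33128734  -52.55871907  728.15493912] [-2.14861008e+00 -2.52361616e-05  1.41411354e+00]
top 540.8402955752492 540.8402955752492 318.474156083338 247.73155793313134 [ 270.54079734  119.25029077 1428.69271501] [-3.00246853 -0.01268603 -1.56205914]
```

View pics/scene0.png

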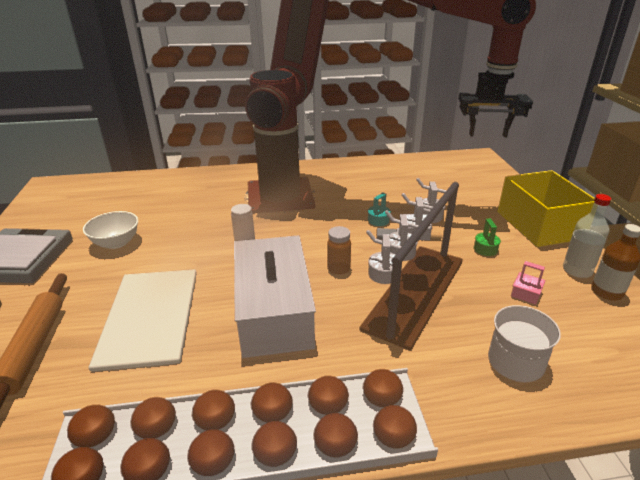

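View pics/top0.png

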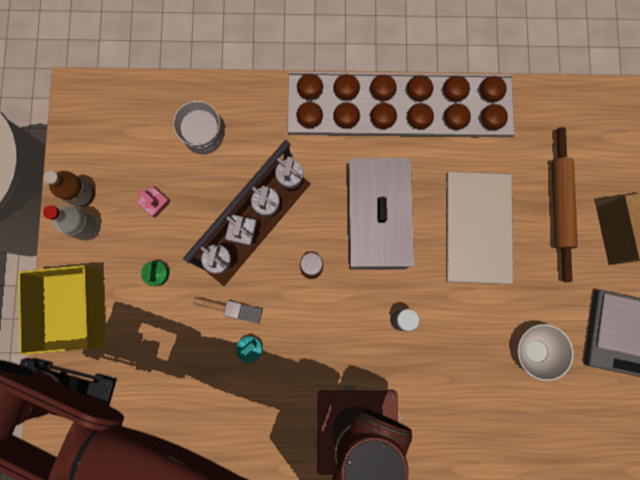

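The candidates in the top view are:

- **Hanging cutters:** steel at (289,172), (265,200) and (216,258) look round, and (241,230) looks square.
- **Look-alikes to leave alone:** green (154,272), turquoise (249,348), pink (152,201). The other round things are the tin (198,127), the shaker (405,319) and the bowl (545,352).
- **Other parts:** the jar is at (311,264), the lid and pan at (381,212), and the board at (480,228).

Next I'll check a close crop of the rack and measure the big parts.

```bash
cat > h.py <<'E'
from bench import ctrl
import cv2, numpy as np
from scipy.spatial.transform import Rotation as Ro
def cam(n):
    if n=="wrist":
        p,r=np.array(ctrl.read_ee_pos()),ctrl.read_ee_rot()
    f=ctrl.grab_frame(n)
    if n=="wrist":
        T=np.array(f["T_tool_cam"]); Rt=Ro.from_euler("xyz",r).as_matrix()
        f["R"]=Rt@T[:3,:3]; f["eye"]=p+Rt@T[:3,3]
    else:
        f["R"]=Ro.from_euler("xyz",f["orientation"]).as_matrix(); f["eye"]=np.array(f["eye"])
    return f
def onplane(f,uv,z):
    u,v=uv; d=f["R"]@np.array([(u-f["cx"])/f["fx"],(v-f["cy"])/f["fy"],1.])
    return f["eye"]+d*(z-f["eye"][2])/d[2]
def proj(f,P):
    c=f["R"].T@(np.array(P,float)-f["eye"]); return np.array([c[0]/c[2]*f["fx"]+f["cx"],c[1]/c[2]*f["fy"]+f["cy"]])
def save(f,name,crop=None,s=1):
    im=f["color"][:,:,::-1]
    if crop: x0,y0,x1,y1=crop; im=im[y0:y1,x0:x1]
    cv2.imwrite("pics/"+name,cv2.resize(im,None,fx=s,fy=s,interpolation=cv2.INTER_CUBIC))
def rect(f,mask,z,seed):
    n,l,st,c=cv2.connectedComponentsWithStats(mask.astype(np.uint8),connectivity=4)
    m=(l==l[seed[1],seed[0]]).astype(np.uint8)
    ct=max(cv2.findContours(m,0,2)[0],key=cv2.contourArea)[:,0,:]
    P=np.array([onplane(f,p,z)[:2] for p in ct],np.float32)
    r=cv2.minAreaRect(P); b=cv2.boxPoints(r)
    e=b[1]-b[0]; e2=b[2]-b[1]
    L=e if np.linalg.norm(e)>np.linalg.norm(e2) else e2
    a=np.arctan2(L[1],L[0]); a=(a+np.pi/2)%np.pi-np.pi/2
    return np.array(r[0]),sorted(r[1]),a
E
python3 - <<'E'
from h import *
f=cam("top"); save(f,"crop_rack.png",(170,130,330,290),4)
h=cv2.cvtColor(f["color"],cv2.COLOR_RGB2HSV).astype(int)
print("lid hsv",h[180,365],h[250,400],"board",h[228,480],h[190,460],"wood",h[228,430],h[300,380],"knob",h[212,381])
m=cv2.morphologyEx((h[...,1]<75).astype(np.uint8),cv2.MORPH_OPEN,np.ones((3,3)))&(h[...,2]>100)
print("lid",rect(f,m,106,(365,200))); print("board",rect(f,m,15,(480,228)))
print("knob",rect(f,(h[...,2]<60),144,(381,212)))
print("bar top pts",onplane(f,(188,260),219),onplane(f,(287,145),219))
for p in [(289,172),(265,200),(241,230),(216,258)]: print(onplane(f,p,219))
print("jar",onplane(f,(311,264),110))
E
```

```text
lid hsv [  0  25 154] [  2  25 155] board [ 14  49 176] [ 13  47 174] wood [ 14 132 162] [ 14 130 165] knob [165  13  38]
lid (array([549.45141602, -50.47544098]), [155.32452392578125, 275.3427429199219], np.float32(0.014770746))
board (array([ 529.86309814, -325.2711792 ]), [173.2856903076172, 298.3299560546875], np.float32(-0.025589943))
knob (array([547.13946533, -48.8111496 ]), [19.441787719726562, 59.63246536254883], np.float32(-0.006546855))
bar top pts [409.18883474 398.01483832 219.        ] [679.81857183 180.46455039 219.        ]
[615.40605866 174.78022584 219.        ]
[548.86930968 228.4855441  219.        ]
[478.77995894 281.21704106 219.        ]
[414.35234302 335.47322043 219.        ]
jar [414.88807121 122.10574546 110.        ]
```

View pics/crop_rack.png

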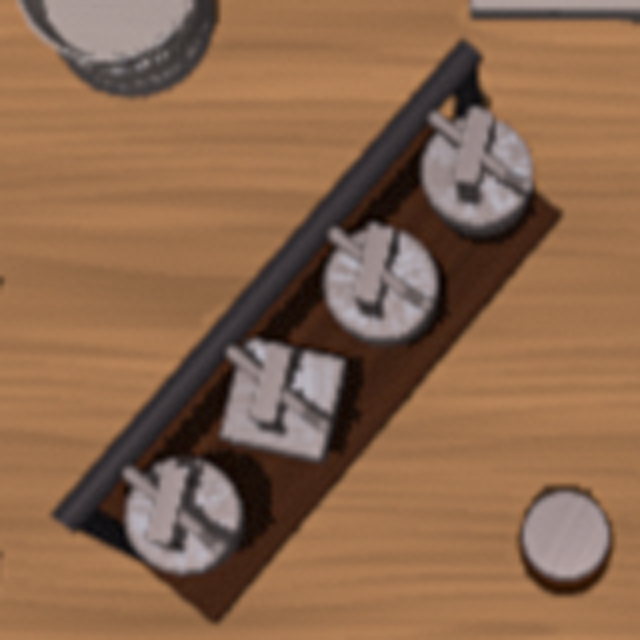

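The crop shows round, round, square, round from upper right to lower left, all steel. The loops are turned about 30° relative to the pegs, so I'll measure each one from close up. First I hover over the lid and check it with the wrist camera.

```bash
python3 - <<'E'
from h import *
p=ctrl.read_ee_pos(); print(ctrl.read_ee_rot())
ctrl.line_to([p[0],p[1],420])
ctrl.move_pose([549,-50,400],[np.pi,0,0.015]); print(ctrl.read_joint_positions())
f=cam("wrist"); save(f,"w1.png"); print(f["eye"],f["R"].round(2),proj(f,[549,-50,144]),ctrl.read_clock())
E
```

```text
[-3.14005820e+00 -2.18156212e-04  2.91180686e+00]
[-2.32560680e-01 -1.10135303e-02  1.49548365e+00  2.30170054e-04
  1.65703466e+00  1.32172127e+00]
[626.17459099 -48.72642069 538.19110481] [[ 0.02 -0.96 -0.28]
 [-1.   -0.02 -0.01]
 [ 0.    0.28 -0.96]] [321.08248929 206.77253685] 4.2333
```

View pics/w1.png

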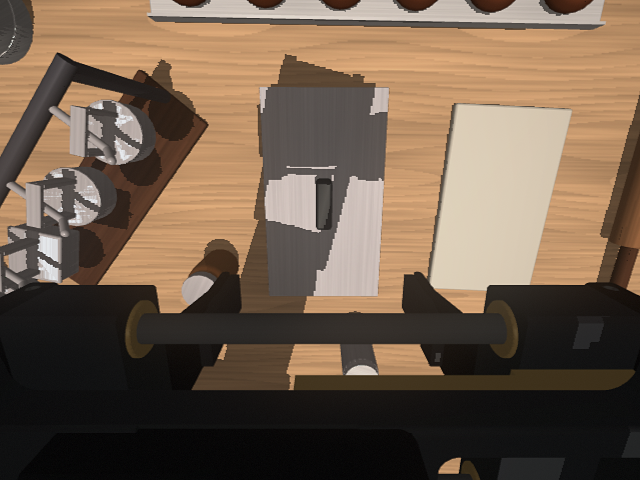

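The wrist view shows the knob at about (323,203), against (321,207) predicted, so the measurement agrees. The board is at right (500,197). I lift the lid now.

```bash
python3 - <<'E'
from h import *
ctrl.command_gripper(60)
ctrl.line_to([548.7,-50,180],v=250)
print(ctrl.line_to([548.7,-50,137],v=80,threshold=15))
ctrl.command_gripper(0,40); print("w",ctrl.read_gripper_width(),ctrl.read_grip_force())
z0=ctrl.read_ee_pos()[2]
ctrl.line_to([548.7,-50,240],v=120); print("F",ctrl.read_force(),ctrl.read_gripper_width())
ctrl.line_to([530,-325,240],v=200)
ctrl.line_to([530,-325,z0-79+8],v=120)
print(ctrl.line_to([530,-325,z0-79-4],v=20,threshold=4),ctrl.read_ee_pos(),z0)
ctrl.command_gripper(60); print(ctrl.read_force())
ctrl.line_to([530,-325,200],v=200); 
f=cam("wrist"); save(f,"w2.png"); print(ctrl.read_clock())
f=cam("top"); save(f,"top2.png",(170,120,570,420),2)
E
```

```text
False
w 19.601416781302984 39.999736519530416
F [-0.19172139  0.35358137 -4.26927809] 19.504489889317448
True [ 530.16703957 -325.14694155   58.06060999] 137.0844826291338
[-0.72357103 -0.47666105  0.26604745]
13.9333
```

View pics/top2.png

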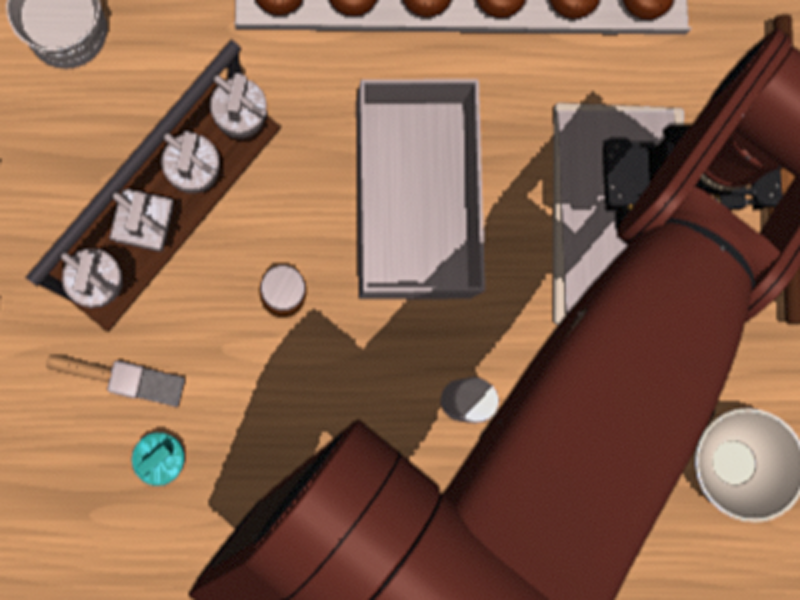

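The lid now lies on the board: it touched down at TCP 58.06, against 58.08 expected. The pan is open at crop (420,190). Next I look at the rack with the wrist camera and measure the pan from the top camera.

```bash
python3 - <<'E'
from h import *
ctrl.line_to([530,-325,400],v=300)
ctrl.move_pose([490,225,400],[np.pi,0,1.4])
f=cam("wrist"); save(f,"w3.png",(0,0,640,300),1.25); np.save("w3.npy",{k:f[k] for k in("R","eye","fx","fy","cx","cy")},allow_pickle=True)
f=cam("top"); save(f,"top3.png")
h=cv2.cvtColor(f["color"],cv2.COLOR_RGB2HSV).astype(int)
m=cv2.morphologyEx(((h[...,1]<75)).astype(np.uint8),cv2.MORPH_OPEN,np.ones((3,3)))
for z in (102,): print("pan",rect(f,m,z,(385,200)))
print("board/lid",rect(f,m,27,(465,250))); print("knob",rect(f,h[...,2]<60,65,tuple(proj(f,[530,-325,65]).astype(int))))
print(ctrl.read_clock())
E
```

```text
pan (array([545.35644531, -48.10115814]), [155.1222381591797, 275.5762023925781], np.float32(0.0100313425))
board/lid (array([ 527.66345215, -321.43304443]), [171.9444580078125, 295.797607421875], np.float32(-0.025589943))
knob (array([ 527.82220459, -317.48175049]), [25.454341888427734, 57.57722473144531], np.float32(0.019813776))
16.8917
```

View pics/w3.png

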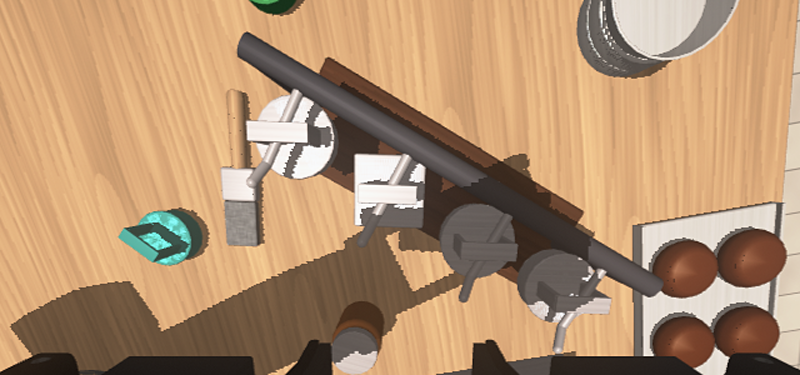

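The wrist view is at 1.25 scale. The strap tops are at round (277,132), square (389,194), round (486,249) and round (575,301). The bar runs from (243,44) to (655,285).

```bash
python3 - <<'E'
from h import *
f=np.load("w3.npy",allow_pickle=True).item()
q=lambda u,v,z:onplane(f,(u/1.25,v/1.25),z)[:2]
b0,b1=q(243,44,210),q(655,285,210); ry=(b0-b1)/np.linalg.norm(b0-b1); rx=np.array([ry[1],-ry[0]]); mid=(b0+b1)/2
print("bar",b0,b1,np.linalg.norm(b0-b1),"rack yaw",np.degrees(np.arctan2(rx[1],rx[0])))
for n,c,l,r in [("A",(277,132),(247,130),(308,134)),("S",(389,194),(360,194),(418,193)),("B",(486,249),(455,245),(517,253)),("D",(575,301),(541,298),(609,303))]:
    c,l,r=[q(*p,219) for p in(c,l,r)]; d=l-r
    print(n,c,"rack",(c-mid)@rx,(c-mid)@ry,"len",np.linalg.norm(d),"loop yaw",np.degrees(np.arctan2(-d[0],d[1])))
E
```

```text
bar [408.95495793 405.38626116] [693.54063149 179.10178456] 363.5844742818938 rack yaw 51.51050625296416
A [420.16351454 344.23561654] rack -40.88809086828129 134.960654808471 len 43.74909943717295 loop yaw 76.68716056475823
S [491.84669345 287.8801047 ] rack -40.38526597128516 43.77858957963941 len 43.45625780694391 loop yaw 81.16397096446259
B [558.7672314  234.16160351] rack -40.782524241264184 -42.03445113076436 len 48.98738969645833 loop yaw 72.84648808555077
D [624.73058338 179.85457449] rack -42.2361612774396 -127.46456376536999 len 55.500028713485165 loop yaw 75.84684461444365
```

A and S agree with the rack's 90 mm spacing and 40 mm offset. B and D need a closer look later. I take cutter A now.

```bash
cat >> h.py <<'E'
RX=np.array([np.cos(np.radians(51.5)),np.sin(np.radians(51.5))])
def take(c,yaw,zt=200):
    o=[np.pi,0,yaw]; c=np.array(c,float)
    ctrl.move_pose([*c,300],o); ctrl.command_gripper(56)
    if ctrl.line_to([*c,zt],v=80,threshold=8): print("BLOCKED",ctrl.read_ee_pos(),ctrl.read_force()); return False
    ctrl.command_gripper(0,25); print("w",ctrl.read_gripper_width())
    if not 40<ctrl.read_gripper_width()<48: return False
    b=np.array(ctrl.read_force())
    ctrl.line_to([*c,zt+25],v=60); print("lift dF",ctrl.read_force()-b)
    if ctrl.line_to([*(c-85*RX),zt+25],v=100,threshold=8): print("CAUGHT",ctrl.read_ee_pos(),ctrl.read_force()); return False
    ctrl.line_to([*(c-85*RX),zt+50],v=150); print("w",ctrl.read_gripper_width(),"F",ctrl.read_force(),"t",ctrl.read_clock()); return True
E
python3 - <<'E'
from h import *
if take([420.2,344.2],np.radians(77.5)):
    ctrl.line_to([470,-48,270],ori=[np.pi,0,0.012],v=250)
    f=cam("wrist"); save(f,"w4.png"); print(ctrl.read_ee_pos(),ctrl.read_clock())
E
```

```text
w 43.69827765798227
lift dF [-0.72608161  0.40005048 -4.10041903]
w 43.52449778972474 F [ 0.73430737  0.19373877 -2.18453391] t 21.6833
[469.71424544 -47.05687079 269.83558793] 23.25
```

```bash
ls pics
```

```text
crop_rack.png
scene0.png
top0.png
top2.png
top3.png
w1.png
w2.png
w3.png
w4.png
```

View pics/w4.png

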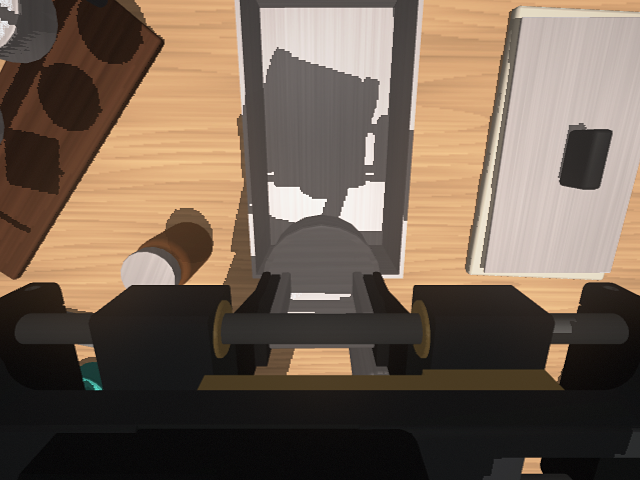

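The wrist view shows the cutter gripped upright. The pan mouth's outer rim runs from (236,0) to (253,275) on the left and (423,0) to (403,275) on the right. The lid lies on the board at (560,150). I check the pan centre with these and place the cutter.

```bash
cat >> h.py <<'E'
PAN=np.array([548.0,-50.0]); PY=0.012
def place(x,zt=71):
    t=PAN+x*np.array([np.cos(PY),np.sin(PY)]); o=[np.pi,0,PY]
    ctrl.line_to([*t,250],ori=o,v=250); ctrl.line_to([*t,zt+12],v=150)
    s=ctrl.line_to([*t,zt-4],v=20,threshold=2.5); print("touch",s,ctrl.read_ee_pos())
    ctrl.command_gripper(56); ctrl.pause(.1); ctrl.line_to([*t,150],v=120); ctrl.line_to([*t,300],v=300); print("t",ctrl.read_clock())
E
python3 - <<'E'
from h import *
f=cam("wrist")
P=[onplane(f,p,102).round(1) for p in [(236,0),(423,0),(253,275),(403,275)]]; print(P)
yw=[np.arctan2(P[i][1]-P[i+2][1],P[i][0]-P[i+2][0]) for i in(0,1)]; near=(P[2]+P[3])/2
print(yw,near, near[:2]+135*np.array([1,.012]))
place(-82)
E
```

```text
[array([652.7,  22.7, 102. ]), array([ 655. , -126.1,  102. ]), array([416.7,  19.3, 102. ]), array([ 419. , -130.3,  102. ])]
[np.float64(0.014405783050632566), np.float64(0.01779473168294652)] [417.85 -55.5  102.  ] [552.85 -53.88]
touch True [465.9079367  -50.92990807  70.31148127]
t 27.5667
```

The cutter was set down, with touch at 70.3. Next is a similar look at the two remaining round cutters.

```bash
python3 - <<'E'
from h import *
ctrl.move_pose([625,125,400],[np.pi,0,1.4])
f=cam("wrist"); save(f,"w5.png",(100,0,500,300),2); np.save("w5.npy",{k:f[k] for k in("R","eye","fx","fy","cx","cy")},allow_pickle=True)
for p in [[561,232,219],[631.5,176,219]]: print((proj(f,p)-[100,0])*2)
f=cam("top"); save(f,"top5.png",(340,140,540,290),4); print(ctrl.read_clock())
E
```

```text
[265.10592927 236.7769779 ]
[440.11676769 334.20312061]
28.675
```

View pics/w5.png

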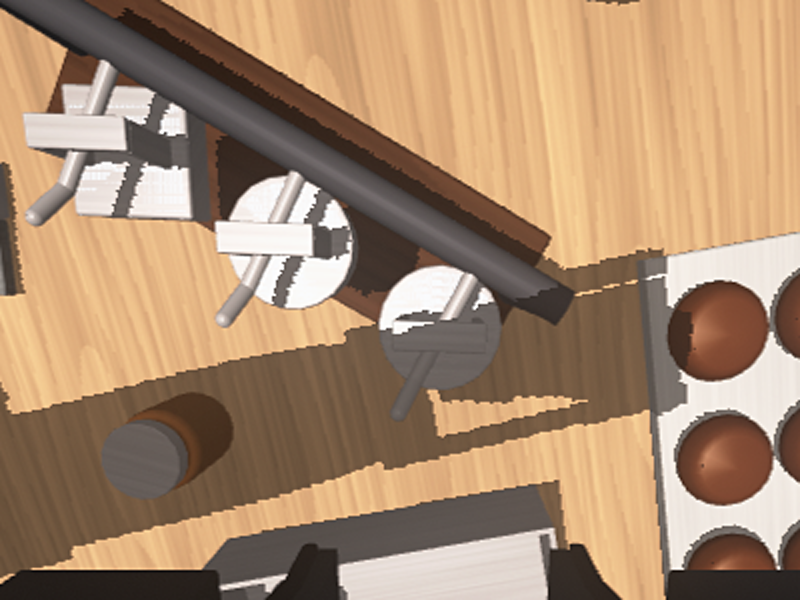

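View pics/top5.png

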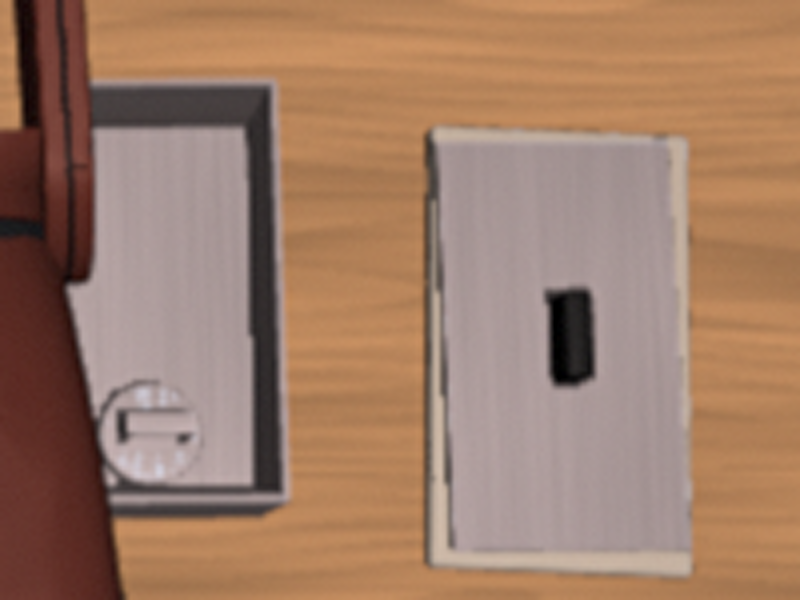

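Cutter A stands in the pan at top-crop (150,430), and the lid is on the board with its knob at (571,335). The straps in the wrist crop are at B (265,238) and D (439,336), against predictions of (265,237) and (440,334). I take both.

```bash
python3 - <<'E'
from h import *
if take([631.2,176],np.radians(78.5)):
    place(82)
    ctrl.line_to([560,0,300],v=300)
    ctrl.move_pose([520,160,330],[np.pi,0,1.0])
    if take([561,232],np.radians(78)): place(0)
f=cam("top"); save(f,"top6.png",(180,130,540,290),2.2)
E
```

```text
w 43.79269695688379
lift dF [-1.01933881 -1.11487798 -2.44167151]
w 43.462839050335035 F [-0.37512288 -0.08245864 -0.54364131] t 33.1
touch True [629.88706184 -49.13368418  70.35625851]
t 38.625
w 43.873895088077475
lift dF [-0.1005071  -1.38771984 -2.80410051]
w 44.178334487542685 F [ 0.01050532 -0.07480835 -1.22273853] t 44.1083
touch True [547.87652432 -50.03452201  70.34819322]
t 49.6167
```

View pics/top6.png

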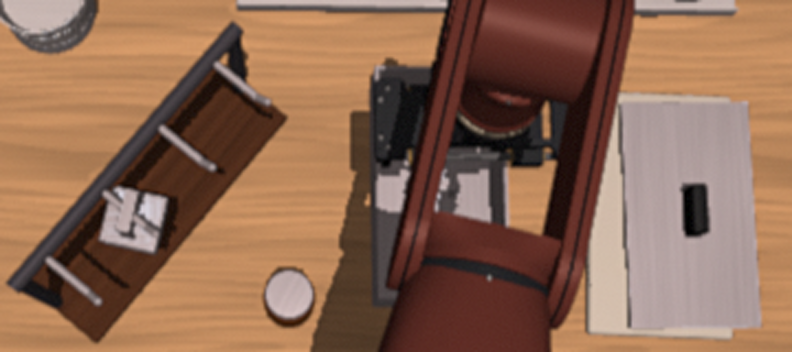

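All three cutters are in the pan, and the square one still hangs at (135,220). The lid was knocked about 33 mm aside, with its knob now at (695,210). I measure it against the earlier views of the same lid.

```bash
cat >> h.py <<'E'
def knob(rgb,roi=(100,100,540,262)):
    x0,y0,x1,y1=roi; g=rgb[y0:y1,x0:x1].max(2)
    n,l,st,c=cv2.connectedComponentsWithStats((g<75).astype(np.uint8))
    out=[]
    for i in range(1,n):
        if st[i,4]>150:
            r=cv2.minAreaRect(np.argwhere(l==i)[:,::-1].astype(np.float32)); out.append((np.round(np.array(r[0])+[x0,y0],1),np.round(sorted(r[1]),1),round(r[2],1),st[i,4]))
    return out
E
python3 - <<'E'
from h import *
rd=lambda n:cv2.imread("pics/"+n)[:,:,::-1]
def lid(rgb,f,seed,z):
    h=cv2.cvtColor(np.ascontiguousarray(rgb),cv2.COLOR_RGB2HSV).astype(int)
    return rect(f,cv2.morphologyEx(((h[...,1]<37)&(h[...,2]>100)).astype(np.uint8),cv2.MORPH_OPEN,np.ones((3,3))),z,seed)
f=cam("top"); k=proj(f,[528,-358,27]).astype(int)
print("before",lid(rd("top0.png"),f,(365,200),106)); print("ref",lid(rd("top3.png"),f,(470,250),27)); print("now",lid(f["color"],f,(k[0]-12,k[1]+20),27))
print("w1",knob(rd("w1.png")))
ctrl.line_to([528,-358,400],ori=[np.pi,0,0.015],v=250); ctrl.line_to([528,-358,321],v=200)
f=cam("wrist"); save(f,"w7.png"); print("w7",knob(f["color"]),ctrl.read_ee_pos(),ctrl.read_clock())
E
```

```text
before (array([548.16748047, -50.1947403 ]), [154.70654296875, 272.7437744140625], np.float32(0.015182376))
ref (array([ 531.16387939, -322.54641724]), [157.05422973632812, 274.3014221191406], np.float32(0.014910936))
now (array([ 527.52728271, -356.91751099]), [156.26797485351562, 271.62921142578125], np.float32(0.01639843))
w1 [(array([127.3, 168.2]), array([ 83. , 171.1]), 34.7, np.int32(3472)), (array([116.5, 195. ]), array([33., 68.]), 0.0, np.int32(1303)), (array([323.5, 203.5]), array([17., 51.]), 90.0, np.int32(445)), (array([219. , 255.5]), array([11., 36.]), -0.0, np.int32(327))]
w7 [(array([129.3, 180.9]), array([ 48. , 168.1]), 82.4, np.int32(2973)), (array([323.5, 204. ]), array([15., 50.]), 90.0, np.int32(292))] [ 528.70244497 -357.99201066  322.93248511] 51.7583
```

View pics/w7.png

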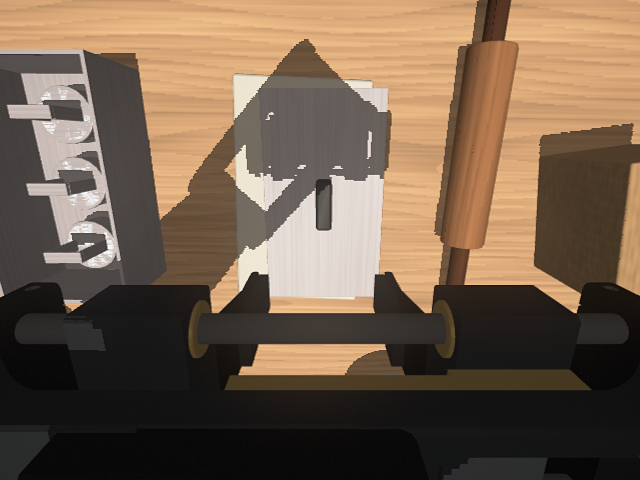

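The view shows the knob at (323.5,204), the same as in w1, with the same yaw and the lid flat. All three cutters stand upright in the pan at left. Gripping at this offset puts the lid back exactly where it was seated.

```bash
python3 - <<'E'
from h import *
x,y=528.4,-358
ctrl.line_to([x,y,100],v=200); print(ctrl.line_to([x,y,58.3],v=60,threshold=15))
ctrl.command_gripper(0,40); print("w",ctrl.read_gripper_width(),ctrl.read_ee_pos())
ctrl.line_to([x,y,240],v=120)
ctrl.line_to([548.7,-50,240],ori=[np.pi,0,0.0145],v=200); ctrl.pause(.3); print(ctrl.read_ee_pos(),ctrl.read_ee_rot())
ctrl.line_to([548.7,-50,150],v=100); ctrl.pause(.2); print(ctrl.read_ee_pos())
print("touch",ctrl.line_to([548.7,-50,134.5],v=20,threshold=5),ctrl.read_ee_pos(),ctrl.read_force(),ctrl.read_clock())
E
```

```text
False
w 19.442766002055983 [ 528.4660654  -358.27935437   58.45399301]
[548.66634704 -50.47538355 239.91292104] [3.14156619e+00 1.65281126e-04 1.37220422e-02]
[549.2100512  -50.10911821 150.82711417]
touch True [548.63968588 -49.95919825 137.40193436] [0.24478612 0.17941587 4.61655272] 60.0917
```

Touch came at 137.4, against 137.3 for seated. I release, back off and check.

```bash
python3 - <<'E'
from h import *
ctrl.command_gripper(60); ctrl.line_to([548.7,-50,200],v=100); ctrl.line_to([548.7,-50,400],v=250)
ctrl.move_pose([549,-50,400],[np.pi,0,0.015]); ctrl.pause(.3)
f=cam("wrist"); print("w8",knob(f["color"]),ctrl.read_ee_pos())
ctrl.move_pose([450,-380,400],[np.pi,0,0.0]); 
f=cam("top"); h=cv2.cvtColor(f["color"],cv2.COLOR_RGB2HSV).astype(int)
print("lid",rect(f,cv2.morphologyEx(((h[...,1]<75)&(h[...,2]>100)).astype(np.uint8),cv2.MORPH_OPEN,np.ones((3,3))),106,(365,200)))
f=cam("scene"); save(f,"s9.png",(200,150,480,370),2.8)
E
```

```text
w8 [(array([129.1, 140.2]), array([51.7, 77.4]), 78.1, np.int32(1030)), (array([174. , 110.2]), array([10.6, 49.3]), 35.9, np.int32(251)), (array([161.1, 187.1]), array([ 38.4, 174.4]), 21.7, np.int32(315)), (array([321.5, 204.5]), array([15., 51.]), 0.0, np.int32(344)), (array([116. , 207.5]), array([32., 45.]), 0.0, np.int32(1168)), (array([218.5, 255.5]), array([11., 35.]), 90.0, np.int32(313))] [549.0212077  -49.99234479 400.02316799]
lid (array([547.03198242, -49.24004364]), [158.64981079101562, 274.8782958984375], np.float32(0.0109626055))
```

View pics/s9.png

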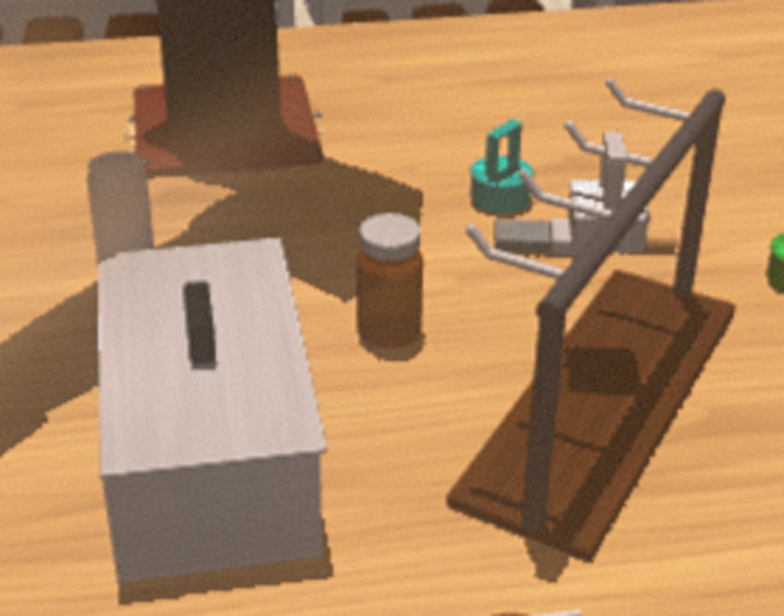

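The lid sits flush all round at (205,360), within about 1 mm of its starting place. The jar stands at (390,285) and the square cutter still hangs at (610,200). I hand the job in.

```bash
python3 -c "
from bench import ctrl
print(ctrl.job_done(),ctrl.read_clock())"
```

```text
the job is handed in; nothing more can be done
the job is handed in; nothing more can be done
```

I've handed the job in; the judge's result isn't shown to me. All three round cutters stand upright in the pan, the lid is back down (within about 1–2 mm of where it started), the square cutter still hangs on its peg, and the jar is standing.

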